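Hang and close the lift-off door of the dish-warming chamber

ROBOT

A 6-joint arm with a two-finger parallel gripper is mounted at the origin on the work surface. World frame = base frame: x ahead of the robot, y to its left, z up, the work surface at z = 0. Lengths are in m, angles in degrees, forces in N, time in s.
With the tool pointing down it reaches from about 0.3 to 0.75 m from the base axis. Payload 8.5 kg.
Tool frame: the origin (TCP) lies at the very end of the fingers, on their centre line; the grasp point (between the pads) lies env.pinch_z behind it (env.pinch_z is the distance from the TCP to the grasp point, in m); z points along the fingers, y is the line along which they close (so a half turn about z gives the same grasp; the last joint's range is limited). The gripper opens to 85 mm and grips with 20 to 120 N. Pads are 22 mm wide; open, the fingers measure 114 mm over their backs; the gripper's body (76 mm by 85 mm) begins 54 mm behind the grasp point. The pads swing forward as they close: fully open they stand 13 mm farther back than shut.
Start: joints at [-84.643, 21.807, 74.336, -0, 83.858, -12.336], TCP at [0.167, -0.524, 0.231] pointing down, gripper open.
Joint ranges: [-178.18, 178.18], [-50.72, 133.34], [12.68, 142.11], [-81.47, 261.47], [9.98, 163.14], [-165.26, 165.26]. Speed limits (degrees/s): [136.94, 136.94, 180, 180, 180, 180].

INTERFACE

Orientations are given as a 3x3 rotation matrix whose columns are the frame's x, y, z axes.
In Python, from rig import telemetry, get_image, env gives the robot as it stands. The module is installed in compiled form; this text tells all that it offers.
- The arm moves only by the tool apply_moves, never from a script. Its argument "series" is a list of rows, each a list of 7 numbers: the shift along the tool's x, y, z in mm, then the turn, a rotation vector about the tool's x, y, z in degrees, then the opening, from 0 (shut) to 1 (fully open). A call has 1 to 12 rows; each row shifts and turns the commanded pose from where the row before left it, along the tool's axes as they then stand; what a row does not reach is not made up. A row lasts 1/8 s, in which the tool goes at most 62.5 mm and 10.7 degrees, less where a joint would pass 70% of its speed; a pose out of reach is approached as far as the arm can. A call with a gripper value outside its range is refused whole. The fingers move at their own pace and stop on an object; "grip_force" is the grip in N (left out, the last holds). Time passes only in rows, so rows that do not move let the fingers close. It gives the time, the measured TCP pose, the force, the opening and the grip force at its end, in the units of the state.
- telemetry.observe(): the state, without advancing time (a new reading comes with each control period).
- get_image(name): name is "scene" or "top" or "wrist"; returns a dict with "frame" (400x640x3 uint8, red, green, blue), "z_map" (400x640 float32, m along the optical axis (not along the pixel's ray), 0 where there is no reading), "vertical_fov" (degrees; the focal length in pixels is half the picture's height over the tangent of half this angle, whatever the lens; pixels are square), "cx", "cy" (the principal point, pixels), "eye" and "attitude" of the camera in the world; the wrist camera has in their place "mount" (4x4, takes a point from camera to tool coordinates, whose origin is the TCP and whose axes are the flange's). Camera axes: x right, y up, looking along -z (the intrinsics and any distortion apply to the point x, -y, -z); pixel columns grow to the right and rows downward; lengths in m; the calibration is good to about 2 mm. A picture is of the moment at which its call begins: read the wrist's pose just before it.
- env.close_job(): hands the job in; it is judged then, once.
The state is a dict: "time_s": time; "q": joint angles; "qvel": joint speeds; "joint_efforts": joint torques, N m; "position": TCP position; "tool_rot": TCP orientation; "ft_force": force on the tool from outside, world axes, zero at the start; "wrist_torque": the same for the moment, N m; "grip_width": finger opening in m; "gripper_force": force on a finger pad.
Only numpy, scipy, OpenCV 4.12 (cv2) and the standard library are available. Lean on these libraries where they do the work, as an engineer would, in place of code of your own. Each camera call takes 0.05 s, during which the arm holds its last target. There are 200 camera calls.

TASK

The door of the small white dish-warming chamber has been wiped and stands in the grey drying stand. Lift it out, hang it standing open on the chamber's hinge by lowering both knuckles gently onto both upright hinge pins until it is fully home, then swing it shut against the chamber's two rubber pads and let go. Do not force the door against the chamber or the hinge, and leave the other things on the bench where they are.

Things in the scene. Friction and masses are not known exactly. Their poses are not given: they have to be found in the camera images.
- door: the loose door, about 0.36 kg: a white panel 130 long, 12 thick, 125 high, dark window outside, two dark steel hinge knuckles past one end. Origin: on the hinge axis at the lower end of the lower knuckle. z up the hinge axis, x from that axis along the panel to its free end, y normal: -y is the outer face, +y faces the chamber when shut. Panel spans x 22 to 152, y -6 to 6, z -12 to 113
- knuckle_top (a point): upper end of the door's upper knuckle, on the hinge axis, z 98 in the door's frame; axes as the door's. Both knuckles are plain tubes 20 long, 22 outside, 10.5 bore, open at both ends; they start at door z 0 and z 78
- door_grip (a point): centre of the black grip fin on the door's top edge, where it is held from above; axes as the door's. The fin is 56 long (door x), 14 thick (door y), 35 high; this point is at x 50, y 0, z 130.5 in the door's frame, 17.5 above the panel's top edge
- stand: fixed grey drying stand, base 170 by 90 by 12. Origin: under its middle on the bench; x along the door's panel, z up. At the start the door is upright on its floor, 12 above the bench, between two pairs of posts 50 high that leave a slot 15 wide; lift the door straight up 65 or more to clear them
- cabinet: the fixed white dish-warming chamber, 160 deep, 147 wide, 145 high, open in front. Origin: on the bench under its middle; z up, -x out of the open front, y to the hinge side. The front frame is at x -80. Shut, the door's x points along this -y; open at a right angle it points along this -x. The door opens outward only
- pads (a point): middle between the chamber's two rubber pads that stop the door, on their front faces (x -86, y -54, z 90 in the chamber's frame, axes as the chamber's); they stand 6 out of the front frame, 80 apart in height. The shut door's inner face (y +6) rests on them
- hinge_mark (a point): scale mark at the inner end of the hinge's adjusting slots, level with the top of the lower pin's lug, at x -92, y 77, z 40 in the chamber's frame, axes as the chamber's. The hinge is clamped somewhere in the slots: both pins together stand 2 to 14 from this mark along +y and up to 2.5 either way along x; not measured, to be found by feel. The hinge does not give
- upper_mark (a point): the same mark for the upper pin, 78 above hinge_mark; both pins are on one vertical line. Both pins are upright, 9 in diameter, 16 long, 0.5 chamfer on top, on round lugs 8 thick and 16 wide that stick out to -x from a steel plate whose face is 20 behind the axis. Home, the knuckles rest on the lugs and the door's origin is at hinge_mark's height; coming down they first touch the pin tops 16 higher
- dish_a: small clear dish, 48 across, 14 high, on the chamber's roof towards the back; leave it
- dish_b: small clear dish, 48 across, 14 high, on the bench on the left; leave it
- media_bottle: glass bottle 54 across, 110 high, far right; leave it
- jar: amber jar 60 across, 75 high, on the left; leave it
- driver: screwdriver 160 long lying on the left; leave it
- tip_box: grey divided box 90 by 120 by 50, far right; leave it
- beaker: glass beaker 66 across, 80 high, on the right; leave it

How it is judged (in metres and radians):
On the way:
1. the door hangs fully home on both pins, upright, standing open by at least 30 degrees (z of door in the frame of cabinet between 0.0375 and 0.0425 m and x of door in the frame of cabinet between -0.0963 and -0.0877 m and y of door in the frame of cabinet between 0.0772 and 0.0928 m and angle between door's own z axis and vertical below 0.06 rad and angle between the x axis of door and the y axis of cabinet, either way round above 0.52 rad and x of door_grip in the frame of cabinet below -0.102 m), for 0.2 s.
At the end, for the whole second after the job is handed in: The door hangs on both pins (origin within 2.5 mm of home height and within the hinge's adjustment range, upright within 3.4 degrees (the hinge has a little play)), shut to within 4 degrees of parallel with the chamber's front, in front of the opening, at rest and released (z of door in the frame of cabinet between 0.0375 and 0.0425 m and x of door in the frame of cabinet between -0.0963 and -0.0877 m and y of door in the frame of cabinet between 0.0772 and 0.0928 m and angle between door's own z axis and vertical below 0.06 rad and angle between the x axis of door and the y axis of cabinet, either way round below 0.07 rad and y of door_grip in the frame of cabinet below 0.06 m and linear speed of door below 0.02 m/s and contact force between door and the fingers below 0.06 N); the robot touches nothing.
It fails at once if the door is pressed or knocked against the chamber or its hinge with more than 35 N (contact force between door and cabinet above 35 N).
It fails at once if the robot presses on the chamber or its hinge with more than 35 N (contact force between the arm and cabinet above 35 N).
It fails at once if another thing on the bench is moved by more than 30 mm (distance of any of dish_a, dish_b, media_bottle, jar, driver, tip_box, beaker from where it was at the start of the episode above 0.03 m).
It also fails if it takes over 72 s, if anything falls off the work surface, if the arm or the gripper's body presses on something with over 40 N, if the wrist force passes 120 N, or if a joint passes its speed limit or range.

## Working session

There is one attempt and no reset: what is moved stays moved. The work goes in short steps, Python scripts to look and compute and a tool call to move; the robot and the scene stay as the last step left them, time stands still between calls to the robot, and variables do not carry over. Pictures are saved under pics/ and viewed, at most 10 in all, crops included, and the job is handed in when it is done.

Besides the shell and the picture viewer there is one more tool, called after "Emit:" in YAML: its name, and indented under it one key for each argument. apply_moves: Moves the arm, as the interface text tells. Its arguments: {"type":"object","properties":{"series":{"type":"array"},"grip_force":{"type":"number"}},"required":["series"]}

```bash
mkdir -p pics; cat > h.py <<'E'
import numpy as np, cv2
from rig import telemetry, get_image, env
def cam(name):
    s=telemetry.observe(); d=get_image(name)
    if 'mount' in d:
        T=np.eye(4);T[:3,:3]=np.array(s['tool_rot']);T[:3,3]=s['position'];T=T@np.array(d['mount']);d['eye']=T[:3,3];d['attitude']=T[:3,:3]
    d['f']=200/np.tan(np.radians(d['vertical_fov'])/2); d['eye']=np.array(d['eye']);d['attitude']=np.array(d['attitude']); return d
def cloud(d):
    v,u=np.mgrid[0:400,0:640]; z=d['z_map']
    c=np.stack([(u-d['cx'])/d['f']*z,-(v-d['cy'])/d['f']*z,-z],-1)
    return c@d['attitude'].T+d['eye']
def ray(d,u,v):
    r=d['attitude']@np.array([(u-d['cx'])/d['f'],-(v-d['cy'])/d['f'],-1]); return d['eye'],r
def onz(d,u,v,z):
    e,r=ray(d,u,v); return e+r*(z-e[2])/r[2]
E
python3 - <<'E'
from h import *
print(env.pinch_z, {k:(np.round(v,3).tolist() if not isinstance(v,float) else v) for k,v in telemetry.observe().items()})
ims=[]
for n in ['scene','top']:
    d=cam(n); cv2.imwrite(f'pics/{n}0.png',d['frame'][:,:,::-1]); print(n,[k for k in d],d['vertical_fov'],d['cx'],d['cy'],d['eye'],d['attitude'].round(3).tolist(),(d['z_map']>0).mean())
    for k in d:
        if k not in('frame','z_map','eye','attitude'): print(k,d[k])
    np.savez(f'{n}0.npz',frame=d['frame'],P=cloud(d),z=d['z_map'])
E
```

```text
0.0187 {'time_s': 0.0, 'q': [-84.644, 21.841, 74.385, -0.001, 83.86, -12.335], 'qvel': [-0.078, -0.012, 0.024, -0.097, -0.079, -0.01], 'joint_efforts': [-0.001, -44.846, -23.128, -0.0, 0.005, -0.0], 'position': [0.167, -0.524, 0.231], 'tool_rot': [[0.953, 0.304, -0.0], [0.304, -0.953, 0.001], [0.0, -0.001, -1.0]], 'ft_force': [0.775, 0.283, -0.076], 'wrist_torque': [-0.04, -0.036, -0.017], 'gripper_force': 0.0, 'grip_width': 0.08528951572651296}
scene ['frame', 'z_map', 'vertical_fov', 'cx', 'cy', 'eye', 'attitude', 'f'] 52.90105293852931 313.834388846773 200.26413683192845 [1.39253656 0.23554836 0.74317249] [[-0.293, -0.551, 0.781], [0.956, -0.18, 0.232], [0.012, 0.815, 0.58]] 0.996125
vertical_fov 52.90105293852931
cx 313.834388846773
cy 200.26413683192845
f 402.0068586504198
top ['frame', 'z_map', 'vertical_fov', 'cx', 'cy', 'eye', 'attitude', 'f'] 42.938145459592725 324.0109336739328 199.59881656127777 [ 0.45603201 -0.00455041  1.43102343] [[0.018, 0.997, -0.075], [-1.0, 0.019, 0.01], [0.011, 0.075, 0.997]] 0.9958125
vertical_fov 42.938145459592725
cx 324.0109336739328
cy 199.59881656127777
f 508.53438967901445
```

View pics/scene0.png

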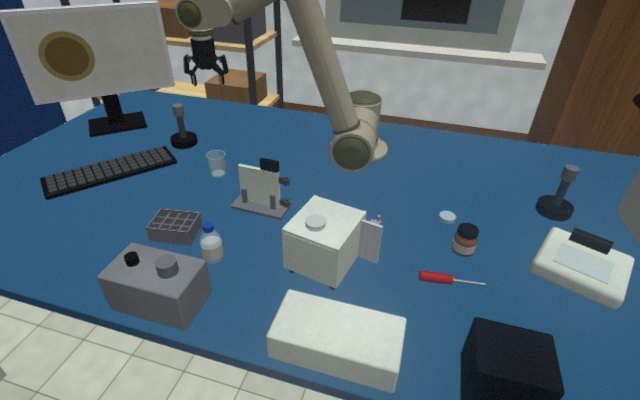

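View pics/top0.png

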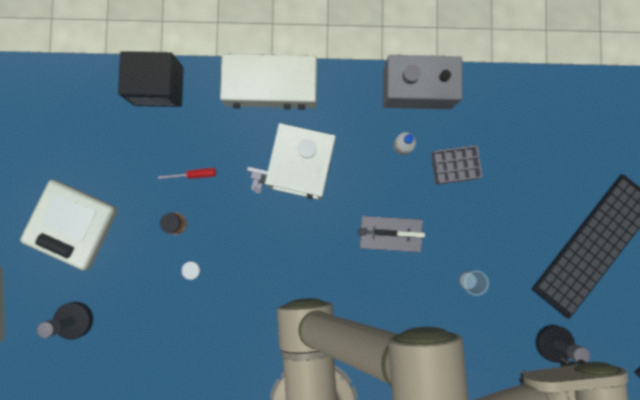

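The scene view shows the door in its stand at about (262,185), with its knuckles at (285,180-200), and the chamber at (325,240). In the top view the stand is at (392,233), with the knuckles to the left. The chamber roof is at (300,160), with its hinge at (258,180). The chamber front and the open side face the robot.

```bash
python3 - <<'E'
from h import *
d=np.load('top0.npz');P=d['P'];F=d['frame'].astype(int)
def rep(n,m):
    p=P[m]; c=p[:,:2].astype(np.float32); r=cv2.minAreaRect(c); print(n,m.sum(),'ctr',np.round(r[0],4),'size',np.round(r[1],4),'ang',round(r[2],2),'z',np.percentile(p[:,2],[5,50,95]).round(4))
roi=np.zeros((400,640),bool)
v,u=np.mgrid[0:400,0:640]
R=lambda a,b,c,e:(u>=a)&(u<b)&(v>=c)&(v<e)
roof=R(255,345,115,205)&(abs(P[...,2]-.145)<.008)
roof=cv2.morphologyEx(roof.astype(np.uint8),cv2.MORPH_OPEN,np.ones((7,7)))>0
rep('roof',roof)
rep('hinge',R(240,275,160,200)&(P[...,2]>.02)&~roof)
S=R(350,440,205,265)
rep('base',S&(abs(P[...,2]-.012)<.006)); rep('door top',S&(P[...,2]>.11)&(F.min(-1)>120)); rep('fin',S&(P[...,2]>.15))
s=np.load('scene0.npz');P2=s['P'];F2=s['frame'].astype(int);P=P2
S=R(225,300,150,220)
rep('s fin',S&(P[...,2]>.142)&(F2.max(-1)<90)); rep('s panel',S&(P[...,2]>.03)&(F2.min(-1)>130))
rep('s roof',R(280,370,195,285)&(abs(P[...,2]-.145)<.006))
# hinge crops
a=cv2.resize(np.load('top0.npz')['frame'][110:260,230:440][:,:,::-1],None,fx=3.8,fy=3.8,interpolation=cv2.INTER_CUBIC)
cv2.imwrite('pics/c0.png',a)
E
```

```text
roof 3162 ctr [0.6549 0.0448] size [0.1474 0.1611] ang 78.36 z [0.141  0.1451 0.1495]
hinge 344 ctr [0.5361 0.0962] size [0.251  0.0575] ang 38.63 z [0.0366 0.1233 0.143 ]
base 1521 ctr [ 0.4692 -0.2187] size [0.1649 0.2511] ang 1.02 z [0.0068 0.0118 0.0163]
door top 143 ctr [ 0.4674 -0.1391] size [0.0137 0.2698] ang 1.94 z [0.1322 0.1373 0.1755]
fin 155 ctr [ 0.4695 -0.1017] size [0.0168 0.1954] ang 2.97 z [0.1669 0.1726 1.431 ]
s fin 220 ctr [0.9207 0.0394] size [1.0207 0.053 ] ang 25.55 z [0.1442 0.1609 0.1728]
s panel 105 ctr [0.8986 0.0396] size [1.0541 0.1353] ang 28.95 z [0.1349 0.1393 0.147 ]
s roof 2433 ctr [0.6584 0.0533] size [0.1655 0.1649] ang 78.08 z [0.1427 0.1453 0.1471]
```

View pics/c0.png

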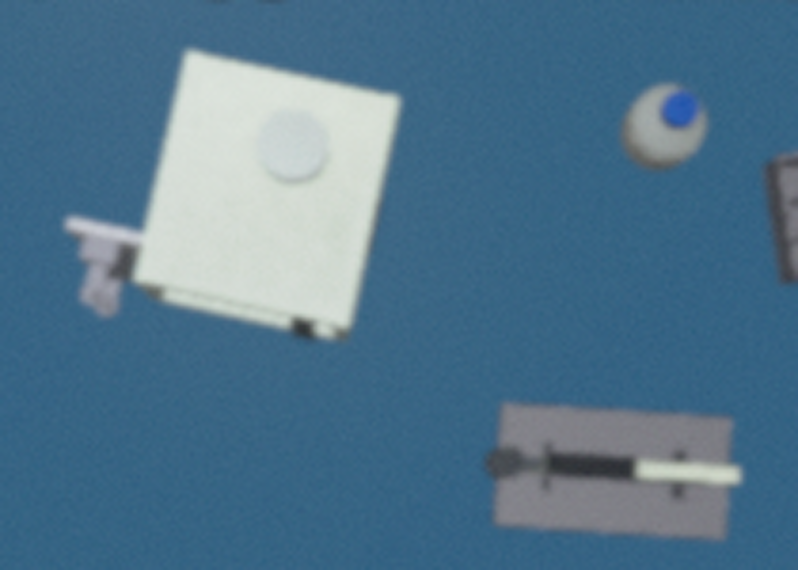

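The crop shows the upper lug and pin at about (100,290), the steel plate at (105,230), the knuckle at (503,462) and the fin at (548-635,465). I'll redo the masks without the invalid depths, then move.

```bash
python3 - <<'E'
from h import *
v,u=np.mgrid[0:400,0:640]
R=lambda a,b,c,e:(u>=a)&(u<b)&(v>=c)&(v<e)
def rep(n,P,m):
    p=P[m]; r=cv2.minAreaRect(p[:,:2].astype(np.float32)); print(n,m.sum(),'mean',p.mean(0).round(4),'rect',np.round(r[0],4),np.round(r[1],4),round(r[2],2),'z',np.percentile(p[:,2],[5,50,95]).round(4))
    return p
for n,S,H in [('top',R(350,440,205,265),R(240,285,155,205)),('scene',R(225,300,150,220),R(360,390,205,265))]:
    d=np.load(n+'0.npz');P=d['P'];F=d['frame'].astype(int);ok=d['z']>.3
    rep('base',P,ok&S&(abs(P[...,2]-.012)<.005)&(P[...,0]<.55)&(P[...,0]>.4)&(P[...,1]>-.26))
    for k,m in [('fin',(P[...,2]>.15)&(P[...,2]<.19)),('paneltop',(P[...,2]>.12)&(F.min(-1)>120)&(P[...,2]<.15))]:
        p=rep(k,P,ok&S&m); 
        L=cv2.fitLine(p[:,:2].astype(np.float32),cv2.DIST_HUBER,0,.01,.01).ravel(); print('  line',L.round(4),np.degrees(np.arctan2(L[1],L[0])).round(2))
    rep('knuck',P,ok&S&(P[...,1]>-.145+.005)&(P[...,2]>.08)&(P[...,2]<.14))
    C=np.array([.6549,.0448]);a=np.radians(-11.7);ex=np.array([np.cos(a),np.sin(a)]);ey=np.array([-ex[1],ex[0]])
    q=P[...,:2]-C; cx=q@ex;cy=q@ey
    m=ok&H&(cy>.074)&(cy<.13)&(cx<-.05)&(P[...,2]>.02)
    for i in np.argwhere(m)[::4]: print(i[::-1],(cx[tuple(i)]*1e3).round(),(cy[tuple(i)]*1e3).round(),(P[tuple(i)][2]*1e3).round(),F[tuple(i)].tolist(),end=' | ')
    print()
E
```

```text
base 1109 mean [ 0.4714 -0.1919  0.012 ] rect [ 0.4755 -0.1807] [0.1415 0.1617] 3.4 z [0.008  0.012  0.0157]
fin 134 mean [ 0.4731 -0.1721  0.1716] rect [ 0.4732 -0.172 ] [0.0543 0.0136] 87.08 z [0.1665 0.1718 0.1761]
  line [ 0.067   0.9978  0.4733 -0.1698] 86.16
paneltop 130 mean [ 0.4704 -0.2402  0.1368] rect [ 0.4704 -0.2402] [0.0683 0.012 ] 87.6 z [0.1325 0.1371 0.142 ]
  line [ 0.0409  0.9992  0.4704 -0.2402] 87.66
knuck 59 mean [ 0.4752 -0.1249  0.1201] rect [ 0.4767 -0.1259] [0.0197 0.026 ] 28.77 z [0.1089 0.1213 0.1254]
[248 168] -51.0 125.0 139.0 [167, 176, 189] | [249 169] -53.0 122.0 139.0 [183, 190, 198] | [253 169] -51.0 112.0 141.0 [192, 197, 204] | [250 170] -55.0 119.0 143.0 [168, 172, 179] | [255 170] -52.0 107.0 137.0 [197, 200, 208] | [249 171] -55.0 127.0 106.0 [114, 124, 136] | [253 171] -55.0 112.0 135.0 [173, 176, 183] | [257 171] -53.0 102.0 136.0 [194, 196, 203] | [261 171] -51.0 92.0 137.0 [196, 199, 208] | [253 172] -58.0 112.0 133.0 [158, 159, 169] | [257 172] -55.0 102.0 132.0 [178, 182, 189] | [261 172] -54.0 91.0 139.0 [190, 193, 200] | [265 172] -52.0
[... 3504 characters left out ...]
78, 181, 185] | [369 221] -60.0 90.0 135.0 [150, 163, 176] | [373 221] -67.0 98.0 133.0 [152, 154, 164] | [377 221] -73.0 106.0 132.0 [140, 143, 152] | [369 222] -52.0 93.0 138.0 [192, 194, 198] | [373 222] -63.0 100.0 133.0 [165, 167, 175] | [377 222] -68.0 108.0 133.0 [152, 154, 162] | [373 223] -53.0 103.0 138.0 [190, 193, 197] | [378 223] -64.0 112.0 134.0 [153, 155, 163] | [374 224] -50.0 107.0 139.0 [190, 190, 195] | [378 224] -61.0 114.0 134.0 [171, 172, 178] | [378 225] -50.0 117.0 140.0 [193, 194, 199] | [382 226] -52.0 127.0 139.0 [157, 165, 176] | [381 232] -51.0 126.0 121.0 [110, 120, 128] | [379 245] -52.0 126.0 78.0 [120, 125, 131] | [378 253] -52.0 126.0 52.0 [112, 121, 130] |
```

```bash
cat >> h.py <<'E'
def go(pos,yaw_ty,rows=1):
    """tool-frame shift (mm) and turn about tool z to reach TCP pos, tool y at world angle yaw_ty, tool down"""
    s=telemetry.observe();R=np.array(s['tool_rot']);d=R.T@(np.array(pos)-s['position'])*1e3
    cur=np.degrees(np.arctan2(R[1,1],R[0,1])); t=-((yaw_ty-cur+180)%360-180)
    from scipy.spatial.transform import Rotation as Ro
    Rt=np.array([[np.cos(np.radians(yaw_ty-90)),0,0],[0,1,0],[0,0,1]]) 
    y=np.array([np.cos(np.radians(yaw_ty)),np.sin(np.radians(yaw_ty)),0]);z=np.array([0,0,-1]);x=np.cross(y,z)
    rv=Ro.from_matrix(R.T@np.stack([x,y,z],1)).as_rotvec(degrees=True)
    print('t',round(s['time_s'],2),'pos',np.round(s['position'],4),'yaw',cur.round(2),'shift',d.round(1),'rotvec',rv.round(2),'q',np.round(s['q'],0),'F',np.round(s['ft_force'],1),'w',round(s['grip_width'],4))
E
python3 - <<'E'
from h import *
d=cam('wrist');print(d['mount'],d['vertical_fov'],d['cx'],d['cy'])
go([.583,.152,.33],-72)
E
```

```text
[[-6.43896904e-04  9.58494256e-01  2.85111111e-01  7.26173344e-02]
 [ 9.99999776e-01  5.65762758e-04  3.56409843e-04  9.81001772e-04]
 [ 1.80311539e-04  2.85111277e-01 -9.58494406e-01 -1.42970253e-01]
 [ 0.00000000e+00  0.00000000e+00  0.00000000e+00  1.00000000e+00]] 70.93589525062781 320.9828995609364 201.32760775933698
t 0.15 pos [ 0.1671 -0.5238  0.2309] yaw -72.31 shift [ 601.6 -517.5  -98.4] rotvec [-0.06 -0.02 -0.31] q [-85.  22.  74.   0.  84. -12.] F [ 0.7  0.4 -0. ] w 0.0853
```

Emit:
apply_moves:
  series:
    - [0, 0, -50, 0, 0, 0, 1]
    - [10, -10, -40, 0, 0, 0, 1]
    - [40, -38, 0, 0, 0, 0, 1]
    - [40, -38, 0, 0, 0, 0, 1]
    - [40, -38, 0, 0, 0, 0, 1]
    - [40, -38, 0, 0, 0, 0, 1]
    - [40, -38, 0, 0, 0, 0, 1]
    - [40, -38, 0, 0, 0, 0, 1]
    - [40, -38, 0, 0, 0, 0, 1]
    - [40, -38, 0, 0, 0, 0, 1]
    - [40, -38, 0, 0, 0, 0, 1]
    - [40, -38, 0, 0, 0, 0, 1]

```text
time_s: 1.65
position: [0.4397, -0.026, 0.3213]
tool_rot: [[0.953, 0.304, 0.0], [0.304, -0.953, -0.0], [-0.0, 0.0, -1.0]]
ft_force: [1.3, -1.6, 0.7]
grip_width: 0.0856
gripper_force: 0.0
```

```bash
python3 - <<'E'
from h import *
go([.533,.153,.19],-91.7)
E
```

```text
t 1.65 pos [ 0.4397 -0.026   0.3213] yaw -72.31 shift [ 143.3 -142.2  131.3] rotvec [ 0.   -0.   19.39] q [-19.   7.  80.  -0.  93.  53.] F [ 1.3 -1.6  0.7] w 0.0856
```

Emit:
apply_moves:
  series:
    - [48, -47, 0, 0, 0, 0, 1]
    - [48, -47, 0, 0, 0, 0, 1]
    - [47, -48, 0, 0, 0, 0, 1]
    - [0, 0, 30, 0, 0, 9.7, 1]
    - [0, 0, 40, 0, 0, 9.7, 1]
    - [0, 0, 40, 0, 0, 0, 1]
    - [0, 0, 21, 0, 0, 0, 1]
    - [0, 0, 0, 0, 0, 0, 1]
    - [0, 0, 0, 0, 0, 0, 1]

```text
time_s: 2.78
position: [0.5263, 0.1385, 0.1913]
tool_rot: [[1.0, -0.03, 0.001], [-0.03, -1.0, 0.0], [0.001, -0.0, -1.0]]
ft_force: [0.6, -0.5, -0.3]
grip_width: 0.0853
gripper_force: 0.0
```

```bash
python3 - <<'E'
from h import *
go([.533,.153,.19],-91.7)
d=cam('wrist');P=cloud(d);np.savez('w1.npz',frame=d['frame'],P=P,z=d['z_map'],eye=d['eye'],att=d['attitude'])
cv2.imwrite('pics/w1.png',d['frame'][:,:,::-1])
E
```

```text
t 2.77 pos [0.5263 0.1385 0.1913] yaw -91.71 shift [  6.3 -14.7   1.3] rotvec [-0.01 -0.08 -0.01] q [ 2. 23. 79.  0. 78. 94.] F [ 0.6 -0.5 -0.3] w 0.0853
```

View pics/w1.png

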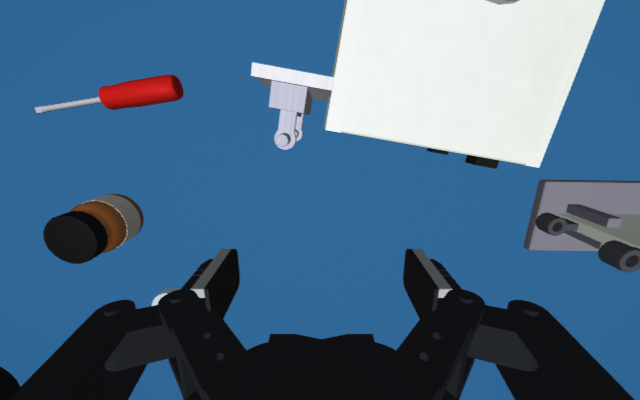

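The wrist view shows the upper pin at (284,140) on its lug, with the lower lug behind it at (297,130). The roof's front edge runs from (327,130) to (540,166). At upper right are the door's knuckles in the stand, at (555,222) and (625,255).

```bash
cat >> h.py <<'E'
def circ(d,u0,v0,w,r0,r1,n=8,p2=10):
    g=cv2.cvtColor(d['frame'],cv2.COLOR_RGB2GRAY)[v0-w:v0+w,u0-w:u0+w]
    g=cv2.resize(g,None,fx=n,fy=n,interpolation=cv2.INTER_CUBIC)
    c=cv2.HoughCircles(g,cv2.HOUGH_GRADIENT_ALT if False else cv2.HOUGH_GRADIENT,1,n*2,param1=80,param2=p2,minRadius=int(r0*n),maxRadius=int(r1*n))
    if c is None: return []
    return [((a+.5)/n-.5+u0-w,(b+.5)/n-.5+v0-w,r/n) for a,b,r in c[0][:4]]
E
python3 - <<'E'
from h import *
z=np.load('w1.npz');d=cam('wrist');P=cloud(d)
for c in circ(d,284,140,22,4,14): print(np.round(c,2), onz(d,c[0],c[1],.134).round(4), onz(d,c[0],c[1],.118).round(4),'depthpt',P[int(round(c[1])),int(round(c[0]))].round(4))
# roof
m=(d['z_map']>0)&(abs(P[...,2]-.145)<.005); m=cv2.morphologyEx(m.astype(np.uint8),cv2.MORPH_OPEN,np.ones((9,9)))
k=cv2.approxPolyDP(max(cv2.findContours(m,0,1)[0],key=cv2.contourArea),6,True)[:,0]; print([ (p.tolist(),onz(d,*p,.145)[:2].round(4).tolist()) for p in k], 'roof z',np.median(P[m>0][:,2]))
a=cv2.resize(d['frame'][100:180,240:345][:,:,::-1],None,fx=6,fy=6,interpolation=cv2.INTER_CUBIC);cv2.imwrite('pics/w1c.png',a)
E
```

```text
[284.88 138.12  11.26] [0.5865 0.1611 0.134 ] [0.5855 0.1631 0.118 ] depthpt [0.5865 0.1611 0.1334]
[281.75 138.5    8.19] [0.5863 0.1633 0.134 ] [0.5853 0.1655 0.118 ] depthpt [0.5867 0.1629 0.1351]
[282.62 140.38   8.19] [0.585  0.1628 0.134 ] [0.5839 0.165  0.118 ] depthpt [0.5853 0.1625 0.1343]
[285.25 136.    13.2 ] [0.5879 0.1607 0.134 ] [0.5871 0.1628 0.118 ] depthpt [0.588  0.1608 0.1347]
[([347, 0], [0.6645, 0.1184]), ([326, 130], [0.5916, 0.1324]), ([538, 166], [0.5635, -0.0108]), ([536, 151], [0.5737, -0.0076]), ([555, 124], [0.5908, -0.0167]), ([596, 0], [0.66, -0.0263])] roof z 0.14536744116545744
```

View pics/w1c.png

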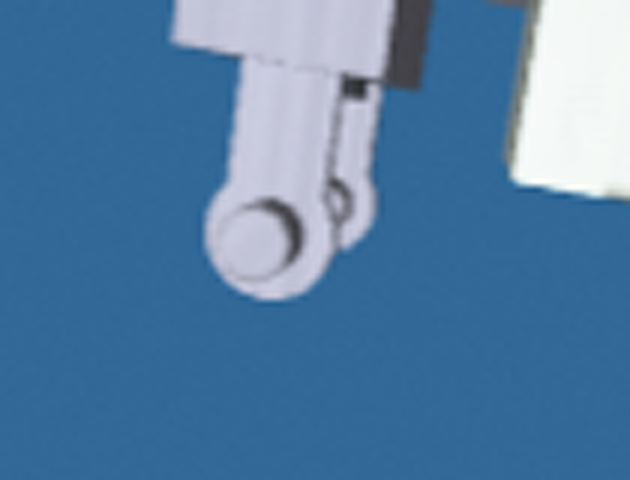

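The crop shows the pin top centred at (282,140) in the full image, with the lug circle around it. The pin comes out at about (0.585, 0.163). Next I go above the door.

```bash
python3 - <<'E'
from h import *
go([.475,-.172,.25],-2.7)
d=cam('wrist');P=cloud(d)
# black pads on front frame
g=d['frame'].max(-1)<40
for c in cv2.findContours((g[140:175,420:510]).astype(np.uint8),0,1)[0]:
    if cv2.contourArea(c)>15:
        x,y,w,h=cv2.boundingRect(c); print('pad px',x+420,y+140,w,h, onz(d,x+420+w/2,y+140,.14).round(4),onz(d,x+420+w/2,y+140,.06).round(4), 'depth',P[y+140+h//2,x+420+w//2].round(4))
E
```

```text
t 2.88 pos [0.5263 0.1385 0.1915] yaw -91.71 shift [-41.9 311.9 -58.7] rotvec [  0.09  -0.1  -89.01] q [ 2. 23. 79.  0. 78. 94.] F [0.7 0.1 0.7] w 0.0855
pad px 466 156 32 12 [0.5707 0.0252 0.14  ] [ 0.5591 -0.0201  0.06  ] depth [0.566  0.0231 0.1372]
pad px 428 149 20 5 [0.5764 0.056  0.14  ] [0.5671 0.0233 0.06  ] depth [0.565  0.0223 0.0579]
```

Emit:
apply_moves:
  series:
    - [0, 0, -30, 0, 0, 0, 1]
    - [0, 0, -29, 0, 0, 0, 1]
    - [-8, 60, 0, 0, 0, 0, 1]
    - [-8, 60, 0, 0, 0, 0, 1]
    - [-8, 60, 0, 0, 0, 0, 1]
    - [-9, 60, 0, 0, 0, 0, 1]
    - [-9, 60, 0, 0, 0, 0, 1]
    - [0, 12, 0, 0, 0, -10, 1]
    - [0, 0, 0, 0, 0, -10, 1]
    - [0, 0, 0, 0, 0, -10, 1]
    - [0, 0, 0, 0, 0, -10, 1]
    - [0, 0, 0, 0, 0, -10, 1]

```text
time_s: 4.42
position: [0.4746, -0.1722, 0.25]
tool_rot: [[0.661, 0.75, 0.001], [0.75, -0.661, -0.001], [0.0, 0.001, -1.0]]
ft_force: [0.3, -0.1, 0.0]
grip_width: 0.0858
gripper_force: 0.0
```

Emit:
apply_moves:
  series:
    - [0, 0, 0, 0, 0, -10, 1]
    - [0, 0, 0, 0, 0, -10, 1]
    - [0, 0, 0, 0, 0, -10, 1]
    - [0, 0, 0, 0, 0, -9, 1]
    - [0, 0, 0, 0, 0, 0, 1]
    - [0, 0, 0, 0, 0, 0, 1]

```text
time_s: 5.18
position: [0.4746, -0.1721, 0.2496]
tool_rot: [[0.05, 0.999, 0.0], [0.999, -0.05, -0.0], [-0.0, 0.0, -1.0]]
ft_force: [0.5, 0.3, -0.0]
grip_width: 0.0855
gripper_force: 0.0
```

```bash
python3 - <<'E'
from h import *
go([.475,-.172,.25],-2.7)
d=cam('wrist');P=cloud(d)
cv2.imwrite('pics/w2.png',d['frame'][:,:,::-1])
ok=(d['z_map']>.05)
for n,m in [('fin',(abs(P[...,2]-.168)<.012)),('ptop',(abs(P[...,2]-.137)<.006)),('knuck',abs(P[...,2]-.122)<.004)]:
    m=m&ok&(P[...,0]>.42)&(P[...,0]<.53)&(P[...,1]>-.30)&(P[...,1]<-.1); p=P[m]
    if n=='fin': m=m&(P[...,2]>np.percentile(p[:,2],60)-.004);p=P[m]
    if n=='knuck': m=m&(P[...,1]>-.15);p=P[m]
    r=cv2.minAreaRect(p[:,:2].astype(np.float32)); v,u=np.where(m); print(n,m.sum(),np.round(r[0],4),np.round(r[1],4),round(r[2],2),'z',np.median(p[:,2]).round(4),'px',u.min(),u.max(),v.min(),v.max())
E
```

```text
t 5.17 pos [ 0.4746 -0.1721  0.2496] yaw -2.88 shift [ 0.2  0.4 -0.4] rotvec [ 0.03  0.02 -0.18] q [-33.  16.  79.  -0.  84. -31.] F [ 0.5  0.3 -0. ] w 0.0855
fin 1058 [ 0.4732 -0.1726] [0.0552 0.0135] 87.42 z 0.1722 px 311 327 176 239
ptop 610 [ 0.4721 -0.2093] [0.1288 0.0127] 87.86 z 0.1373 px 312 326 168 290
knuck 442 [ 0.4758 -0.1295] [0.0212 0.0344] 1.89 z 0.1221 px 308 330 131 168
```

View pics/w2.png

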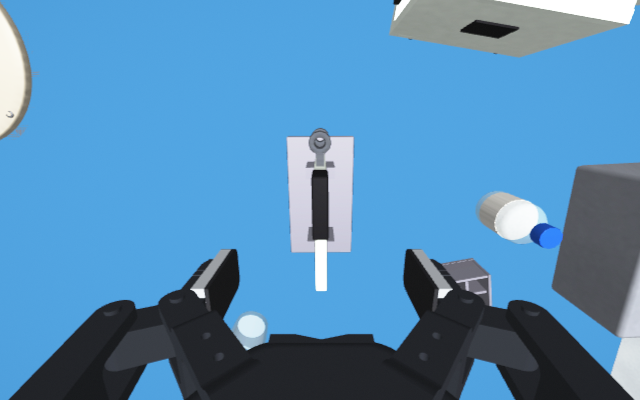

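The door is upright in the stand, with the fin at (320,205) and the upper knuckle at (320,141). The fin top is at 172 mm, the panel top at 137 and the knuckle top at 122, all as expected. Grasping.

Emit:
apply_moves:
  series:
    - [-0.5, -1.4, 40, 0, 0, -0.4, 1]
    - [0, 0, 40, 0, 0, 0, 1]
    - [0, 0, 31, 0, 0, 0, 1]
    - [0, 0, 0, 0, 0, 0, 1]
    - [0, 0, 0, 0, 0, 0, 0]
    - [0, 0, 0, 0, 0, 0, 0]
    - [0, 0, 0, 0, 0, 0, 0]
    - [0, 0, 0, 0, 0, 0, 0]
    - [0, 0, 0, 0, 0, 0, 0]
    - [0, 0, 0, 0, 0, 0, 0]
  grip_force: 60

```text
time_s: 6.48
position: [0.4734, -0.1726, 0.1389]
tool_rot: [[0.04, 0.999, 0.001], [0.999, -0.04, -0.0], [-0.0, 0.001, -1.0]]
ft_force: [-0.7, 1.5, 6.2]
grip_width: 0.013
gripper_force: 59.6
```

Emit:
apply_moves:
  series:
    - [0, 0, 0, 0, 0, 0, 0]
    - [0, 0, -10, 0, 0, 0, 0]
    - [0, 0, -20, 0, 0, 0, 0]
    - [0, 0, -40, 0, 0, 0, 0]
    - [0, 0, -40, 0, 0, 0, 0]
    - [0, 0, 0, 0, 0, 0, 0]
    - [0, 0, 0, 0, 0, 0, 0]

```text
time_s: 7.35
position: [0.4726, -0.1722, 0.2473]
tool_rot: [[0.04, 0.999, -0.002], [0.999, -0.04, 0.001], [0.001, -0.002, -1.0]]
ft_force: [-0.8, 0.0, -2.8]
grip_width: 0.0136
gripper_force: 59.0
```

```bash
python3 - <<'E'
from h import *
go([.475,-.172,.25],-2.7)
d=cam('wrist');P=cloud(d);s=telemetry.observe();R=np.array(s['tool_rot']);T=(P-s['position'])@R
cv2.imwrite('pics/w3.png',cv2.resize(d['frame'][90:230,220:420][:,:,::-1],None,fx=4,fy=4,interpolation=cv2.INTER_CUBIC))
g=d['z_map']; ok=g>.05
m=ok&(T[...,0]>.035)&(T[...,0]<.07)&(abs(T[...,1])<.02)&(T[...,2]<.03)
v,u=np.where(m);print('knuck',m.sum(),u.min(),u.max(),v.min(),v.max(),np.percentile(T[m][:,2],[10,50,90]),cv2.minAreaRect(T[m][:,:2].astype(np.float32)))
m=ok&(abs(T[...,1])<.012)&(T[...,0]>.005)&(T[...,0]<.045)&(T[...,2]<.005);L=cv2.fitLine(T[m][:,:2].astype(np.float32),cv2.DIST_HUBER,0,.01,.01).ravel();print('fin line',L.round(4),m.sum())
for c in circ(d,int(u.mean()),int(v.mean()),40,6,26): print(np.round(c,2))
E
```

```text
t 7.35 pos [ 0.4726 -0.1722  0.2473] yaw -2.31 shift [ 0.3  2.4 -2.7] rotvec [-0.11 -0.07  0.39] q [-34.  16.  80.   0.  84. -31.] F [-0.8  0.  -2.8] w 0.0136
knuck 1062 302 339 138 183 [0.01557153 0.0164675  0.01834515] ((0.04770052060484886, 0.000757165253162384), (0.021114319562911987, 0.025354638695716858), 73.18778228759766)
fin line [ 0.2837 -0.9589  0.0123  0.002 ] 11580
[321.   157.25  18.96]
[318.75 156.88  20.7 ]
[315.75 157.62  23.72]
[326.   154.38  24.26]
```

View pics/w3.png

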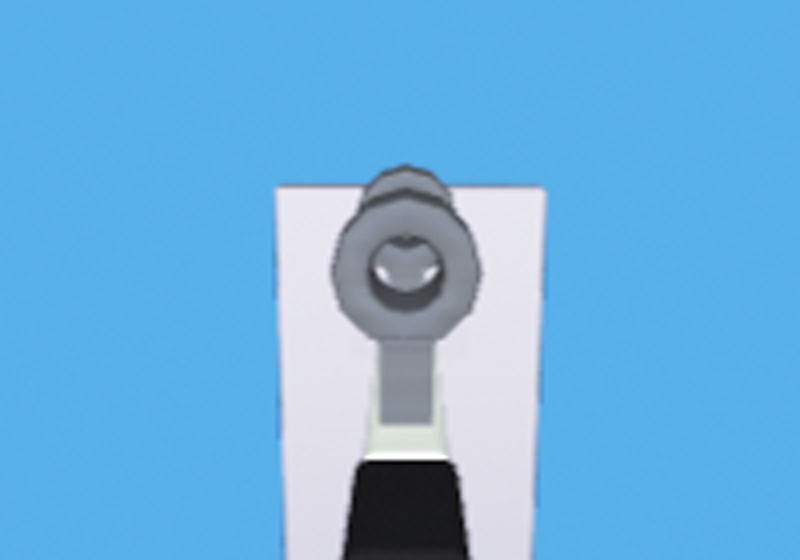

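The knuckle top ring is centred at (321,157), radius 19 px, and the door hangs straight in the grip. I'm carrying it to the outer side of the hinge, turned about 80° open.

Emit:
apply_moves:
  series:
    - [20, 0, 0, 0, 0, 0, 0]
    - [45, 0, 0, 0, 0, 0, 0]
    - [55, 0, 0, 0, 0, 0, 0]
    - [55, 0, 0, 0, 0, 0, 0]
    - [55, 0, 0, 0, 0, 0, 0]
    - [55, 0, 0, 0, 0, 0, 0]
    - [50, 0, 0, 0, 0, 0, 0]
    - [31, 0, 0, 0, 0, 5, 0]
    - [0, 0, 0, 0, 0, 9, 0]
    - [0, 0, 0, 0, 0, 10, 0]
    - [0, 0, 0, 0, 0, 10, 0]
    - [0, 0, 0, 0, 0, 10, 0]

```text
time_s: 8.9
position: [0.4869, 0.194, 0.2475]
tool_rot: [[0.727, 0.687, -0.002], [0.687, -0.727, -0.0], [-0.001, -0.001, -1.0]]
ft_force: [0.7, 0.1, -3.1]
grip_width: 0.0131
gripper_force: 58.9
```

Emit:
apply_moves:
  series:
    - [0, 0, 0, 0, 0, 10, 0]
    - [0, 0, 0, 0, 0, 10, 0]
    - [0, 0, 0, 0, 0, 10, 0]
    - [0, 0, 0, 0, 0, 9, 0]
    - [0, 0, 0, 0, 0, 6, 0]
    - [0, 0, 0, 0, 0, 0, 0]
    - [0, 0, 0, 0, 0, 0, 0]

```text
time_s: 9.78
position: [0.4874, 0.1935, 0.248]
tool_rot: [[1.0, -0.02, -0.001], [-0.02, -1.0, -0.0], [-0.001, 0.0, -1.0]]
ft_force: [0.5, -1.1, -2.5]
grip_width: 0.0131
gripper_force: 58.9
```

```bash
python3 - <<'E'
from h import *
go([.5355,.194,.1763],-91.4)
E
```

```text
t 9.78 pos [0.4874 0.1935 0.248 ] yaw -91.16 shift [48.1 -1.4 71.6] rotvec [0.01 0.05 0.24] q [  9.  19.  77.   0.  85. 100.] F [ 0.5 -1.1 -2.5] w 0.0131
```

Emit:
apply_moves:
  series:
    - [20, -1, 0, 0, 0, 0, 0]
    - [20, 0, 20, 0, 0, 0, 0]
    - [3, 0, 30, 0, 0, 0, 0]
    - [0, 0, 21, 0, 0, 0, 0]
    - [0, 0, 0, 0, 0, 0, 0]
    - [0, 0, 0, 0, 0, 0, 0]
    - [0, 0, 0, 0, 0, 0, 0]

```text
time_s: 10.65
position: [0.5312, 0.1933, 0.1784]
tool_rot: [[1.0, -0.022, 0.002], [-0.022, -1.0, 0.0], [0.002, -0.0, -1.0]]
ft_force: [-0.2, 0.2, -2.4]
grip_width: 0.0133
gripper_force: 58.7
```

```bash
python3 - <<'E'
from h import *
go([.5355,.194,.1763],-91.4)
d=cam('wrist');P=cloud(d);s=telemetry.observe();R=np.array(s['tool_rot']);p0=s['position']
# pin: expected pixel
def pix(w):
    c=d['attitude'].T@(np.array(w)-d['eye']); return d['cx']+d['f']*c[0]/-c[2], d['cy']-d['f']*c[1]/-c[2]
kz=p0[2]-.0163
for nm,pp,z,r0,r1 in [('pin',pix([.585,.163,.134]),.134,5,11),('kn',(321,157.3),kz,15,22)]:
    print(nm,np.round(pp,1))
    for c in circ(d,int(pp[0]),int(pp[1]),28,r0,r1): w=onz(d,c[0],c[1],z); print(np.round(c,2),w.round(4),'tool',(R.T@(w-p0)*1e3).round(2), P[int(c[1]),int(c[0])].round(4))
cv2.imwrite('pics/w4.png',cv2.resize(d['frame'][100:200,280:400][:,:,::-1],None,fx=6,fy=6,interpolation=cv2.INTER_CUBIC))
E
```

```text
t 10.65 pos [0.5312 0.1933 0.1784] yaw -91.28 shift [ 4.2 -0.8  2.1] rotvec [-0.02 -0.11  0.12] q [ 8. 26. 77.  0. 77. 99.] F [-0.2  0.2 -2.4] w 0.0133
pin [363.8 147.2]
[359.38 145.38  10.79] [0.5863 0.166  0.134 ] tool [55.63 26.07 44.36] [0.5865 0.1662 0.1341]
[350.25 137.25   9.34] [0.5916 0.172  0.134 ] tool [60.85 19.91 44.37] [0.5868 0.1645 0.0567]
[361.12 147.25   8.64] [0.585  0.1648 0.134 ] tool [54.41 27.27 44.35] [0.5851 0.1648 0.1334]
[358.12 147.12   8.71] [0.5851 0.1668 0.134 ] tool [54.49 25.29 44.35] [0.5853 0.1669 0.1344]
kn [321.  157.3]
```

View pics/w4.png

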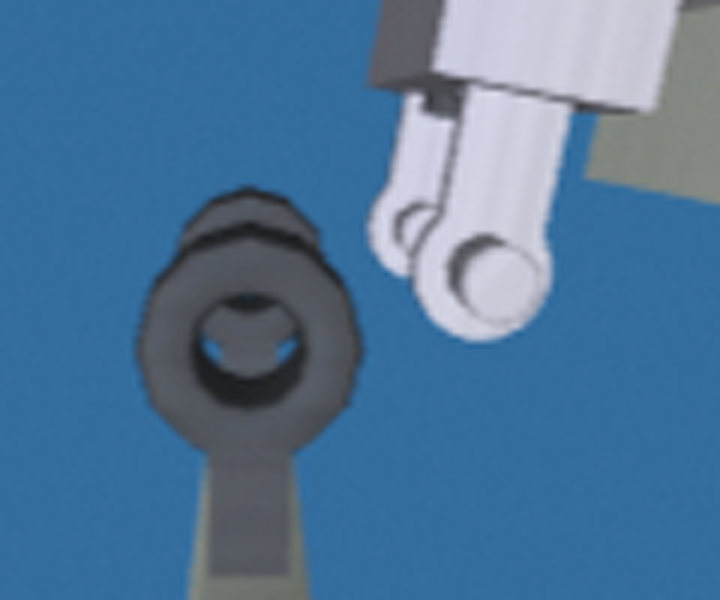

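The knuckle ring is centred at about (321,157.5) and the pin top at about (363,147). I'll compute the offset between them, then slide the knuckle over the pin.

```bash
python3 - <<'E'
from h import *
d=cam('wrist');s=telemetry.observe();R=np.array(s['tool_rot']);p0=np.array(s['position'])
t=lambda u,v,z:(R.T@(onz(d,u,v,z)-p0)*1e3)
a=t(362.9,147.1,.134);b=t(321.1,157.5,p0[2]-.0163);print(a.round(2),b.round(2),(a-b).round(2))
g=d['frame'].max(-1);row=g[157,295:350];print(row.tolist());print(g[130:185,321].tolist())
g=d['frame'].min(-1);print(g[147,345:380].tolist())
m=((d['z_map']>0)&(d['z_map']<.175)); m[:, :295]=0;m[:,345:]=0;m[:125]=0;m[180:]=0
v,u=np.where(m);print(u.min(),u.max(),v.min(),v.max())
E
```

```text
[54.54 28.42 44.15] [51.47  0.89 16.37] [ 3.07 27.52 27.78]
[159, 159, 158, 158, 159, 158, 159, 124, 87, 98, 102, 101, 96, 94, 90, 87, 69, 41, 67, 130, 146, 111, 93, 97, 97, 97, 97, 96, 96, 96, 104, 109, 135, 140, 89, 54, 83, 100, 102, 101, 96, 92, 90, 87, 69, 116, 156, 159, 158, 159, 158, 159, 158, 159, 158]
[148, 75, 51, 93, 97, 94, 85, 37, 38, 55, 94, 95, 97, 95, 93, 92, 90, 87, 75, 58, 37, 43, 73, 93, 100, 96, 94, 97, 97, 99, 100, 99, 87, 36, 38, 37, 38, 46, 71, 90, 96, 98, 97, 95, 94, 96, 94, 94, 97, 98, 98, 98, 98, 98, 98]
[52, 51, 52, 74, 160, 204, 208, 208, 208, 166, 97, 113, 171, 203, 207, 206, 204, 201, 201, 201, 201, 201, 202, 201, 186, 186, 145, 51, 53, 52, 52, 51, 52, 51, 52]
302 339 137 179
```

Emit:
apply_moves:
  series:
    - [0, 10, 0, 0, 0, 0, 0]
    - [1.6, 10, 0, 0, 0, 0, 0]
    - [2, 7.5, 0, 0, 0, 0, 0]
    - [0, 0, 3, 0, 0, 0, 0]
    - [0, 0, 2, 0, 0, 0, 0]
    - [0, 0, 0, 0, 0, 0, 0]
    - [0, 0, 0, 0, 0, 0, 0]
  grip_force: 40

```text
time_s: 11.62
position: [0.5338, 0.1658, 0.1723]
tool_rot: [[1.0, -0.022, -0.0], [-0.022, -1.0, 0.0], [-0.0, -0.0, -1.0]]
ft_force: [-0.1, 0.1, -3.0]
grip_width: 0.0136
gripper_force: 58.9
```

Emit:
apply_moves:
  series:
    - [0, 0, 1, 0, 0, 0, 0]
    - [0, 0, 0.5, 0, 0, 0, 0]
    - [0, 0, 0.5, 0, 0, 0, 0]
    - [0, 0, 0.5, 0, 0, 0, 0]
    - [0, 0, 0, 0, 0, 0, 0]

```text
time_s: 12.25
position: [0.5338, 0.1656, 0.1698]
tool_rot: [[1.0, -0.023, -0.0], [-0.023, -1.0, 0.0], [-0.0, -0.0, -1.0]]
ft_force: [-0.8, 0.3, -2.8]
grip_width: 0.0129
gripper_force: 58.9
```

Emit:
apply_moves:
  series:
    - [0, 0, 0.5, 0, 0, 0, 0]
    - [0, 0, 0.5, 0, 0, 0, 0]
    - [0, 0, 0.5, 0, 0, 0, 0]
    - [0, 0, 0, 0, 0, 0, 0]

```text
time_s: 12.75
position: [0.5338, 0.1656, 0.1683]
tool_rot: [[1.0, -0.023, -0.0], [-0.023, -1.0, 0.0], [-0.0, -0.0, -1.0]]
ft_force: [-0.1, 1.1, -3.3]
grip_width: 0.0129
gripper_force: 58.9
```

Emit:
apply_moves:
  series:
    - [0, 0, 0.5, 0, 0, 0, 0]
    - [0, 0, 0.5, 0, 0, 0, 0]
    - [0, 0, 0, 0, 0, 0, 0]

```text
time_s: 13.12
position: [0.5338, 0.1656, 0.1673]
tool_rot: [[1.0, -0.023, -0.0], [-0.023, -1.0, -0.0], [-0.0, 0.0, -1.0]]
ft_force: [-0.1, 0.3, -3.3]
grip_width: 0.0134
gripper_force: 58.9
```

Emit:
apply_moves:
  series:
    - [0, 0, 1, 0, 0, 0, 0]
    - [0, 0, 1, 0, 0, 0, 0]
    - [0, 0, 1, 0, 0, 0, 0]
    - [0, 0, 0, 0, 0, 0, 0]

```text
time_s: 13.62
position: [0.5338, 0.1656, 0.1642]
tool_rot: [[1.0, -0.023, -0.0], [-0.023, -1.0, -0.0], [-0.0, 0.0, -1.0]]
ft_force: [-0.5, 0.7, -3.4]
grip_width: 0.0131
gripper_force: 58.9
```

Emit:
apply_moves:
  series:
    - [0, 0, 1, 0, 0, 0, 0]
    - [0, 0, 1, 0, 0, 0, 0]
    - [0, 0, 1, 0, 0, 0, 0]
    - [0, 0, 0, 0, 0, 0, 0]

```text
time_s: 14.12
position: [0.5338, 0.1656, 0.1612]
tool_rot: [[1.0, -0.023, -0.0], [-0.023, -1.0, -0.0], [-0.0, 0.0, -1.0]]
ft_force: [0.3, -0.1, -3.9]
grip_width: 0.0134
gripper_force: 58.9
```

Emit:
apply_moves:
  series:
    - [0, 0, 1, 0, 0, 0, 0]
    - [0, 0, 1, 0, 0, 0, 0]
    - [0, 0, 1, 0, 0, 0, 0]
    - [0, 0, 1, 0, 0, 0, 0]
    - [0, 0, 0.7, 0, 0, 0, 0]
    - [0, 0, 0, 0, 0, 0, 0]

```text
time_s: 14.88
position: [0.5338, 0.1656, 0.1566]
tool_rot: [[1.0, -0.023, -0.0], [-0.023, -1.0, -0.0], [-0.0, 0.0, -1.0]]
ft_force: [0.3, 0.0, -3.0]
grip_width: 0.0131
gripper_force: 58.9
```

Emit:
apply_moves:
  series:
    - [0, 0, 0.4, 0, 0, 0, 0]
    - [0, 0, 0.4, 0, 0, 0, 0]
    - [0, 0, 0.4, 0, 0, 0, 0]
    - [0, 0, 0, 0, 0, 0, 0]

```text
time_s: 15.38
position: [0.5338, 0.1656, 0.1554]
tool_rot: [[1.0, -0.023, -0.0], [-0.023, -1.0, -0.0], [-0.0, 0.0, -1.0]]
ft_force: [0.1, -0.1, -2.4]
grip_width: 0.0126
gripper_force: 58.9
```

Emit:
apply_moves:
  series:
    - [0, 0, 0.3, 0, 0, 0, 0]
    - [0, 0, 0.3, 0, 0, 0, 0]
    - [0, 0, 0.3, 0, 0, 0, 0]
    - [0, 0, 0, 0, 0, 0, 0]

```text
time_s: 15.88
position: [0.5338, 0.1656, 0.1548]
tool_rot: [[1.0, -0.023, 0.0], [-0.023, -1.0, -0.0], [0.0, 0.0, -1.0]]
ft_force: [-1.6, -0.1, 0.3]
grip_width: 0.0133
gripper_force: 59.2
```

Emit:
apply_moves:
  series:
    - [0, 0, 0.3, 0, 0, 0, 0]
    - [0, 0, 0.3, 0, 0, 0, 0]
    - [0, 0, 0, 0, 0, 0, 0]

```text
time_s: 16.25
position: [0.5338, 0.1656, 0.1547]
tool_rot: [[1.0, -0.023, 0.001], [-0.023, -1.0, 0.0], [0.001, -0.0, -1.0]]
ft_force: [-3.6, -0.2, 6.3]
grip_width: 0.0132
gripper_force: 60.2
```

Contact came at home height (TCP 0.1547, expected 0.1545). I'll release to a loose cage around the fin and check.

Emit:
apply_moves:
  series:
    - [0, 0, -0.4, 0, 0, 0, 0]
    - [0, 0, 0, 0, 0, 0, 0.3]
    - [0, 0, 0, 0, 0, 0, 0.3]
    - [0, 0, 0, 0, 0, 0, 0.3]
    - [0, 0, 0, 0, 0, 0, 0.3]
    - [0, 0, 0, 0, 0, 0, 0.3]
  grip_force: 20

```text
time_s: 17.0
position: [0.5338, 0.1656, 0.1543]
tool_rot: [[1.0, -0.023, -0.0], [-0.023, -1.0, 0.0], [-0.0, -0.0, -1.0]]
ft_force: [-0.1, 0.6, -0.2]
grip_width: 0.0257
gripper_force: 0.0
```

```bash
python3 - <<'E'
from h import *
go([.5355,.1656,.1763],-91.4)
d=cam('wrist');P=cloud(d);s=telemetry.observe();R=np.array(s['tool_rot']);T=(P-s['position'])@R
m=(d['z_map']>.05)&(T[...,0]>.035)&(T[...,0]<.065)&(abs(T[...,1])<.016)&(abs(P[...,2]-.138)<.006);print('knuckle top z',np.median(P[m][:,2]).round(4),m.sum(),'ctr',cv2.minAreaRect(P[m][:,:2].astype(np.float32)))
cv2.imwrite('pics/w5.png',d['frame'][60:360,140:500][:,:,::-1].repeat(2,0).repeat(2,1))
E
```

```text
t 17.0 pos [0.5338 0.1656 0.1543] yaw -91.31 shift [  1.7  -0.1 -22. ] rotvec [-0.    0.    0.09] q [ 5. 27. 80.  0. 73. 96.] F [-0.1  0.6 -0.2] w 0.0257
knuckle top z 0.138 1182 ctr ((0.581710934638977, 0.16323474049568176), (0.02582363225519657, 0.02106785587966442), 14.603828430175781)
```

View pics/w5.png

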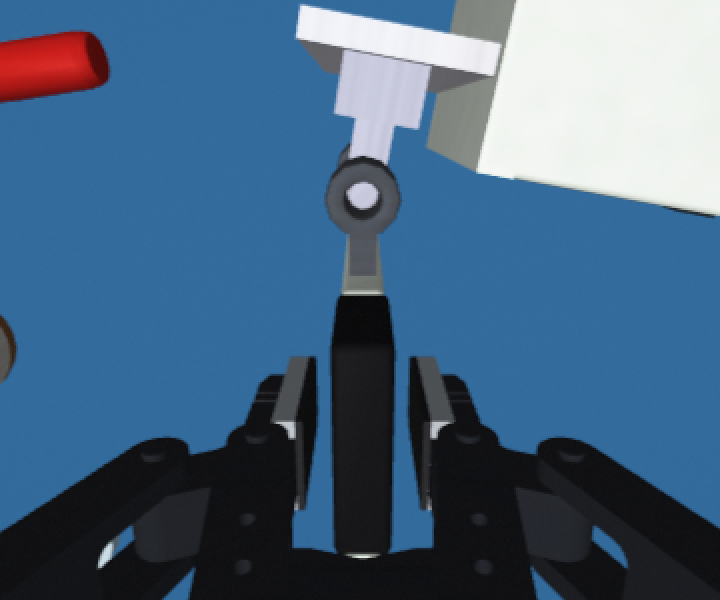

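The pin shows inside the knuckle bore at (362,195) in this crop, and the fin stands free between the open pads. The knuckle top is at 0.138, so the door is home. Now I swing it shut with the loose cage.

Emit:
apply_moves:
  series:
    - [0, 0, -4, 0, 0, 0, 0.3]
    - [0.1, 2.7, 0, 0, 0, -3, 0.3]
    - [0.3, 5.3, 0, 0, 0, -6, 0.3]
    - [0.3, 5.3, 0, 0, 0, -6, 0.3]
    - [0.3, 5.3, 0, 0, 0, -6, 0.3]
    - [0.3, 5.3, 0, 0, 0, -6, 0.3]
    - [0.3, 5.3, 0, 0, 0, -6, 0.3]
    - [0.3, 5.3, 0, 0, 0, -6, 0.3]
    - [0.3, 5.3, 0, 0, 0, -6, 0.3]
    - [0.3, 5.3, 0, 0, 0, -6, 0.3]
    - [0.3, 5.3, 0, 0, 0, -6, 0.3]
    - [0, 0, 0, 0, 0, 0, 0.3]

```text
time_s: 18.55
position: [0.5564, 0.1224, 0.1585]
tool_rot: [[0.565, 0.825, 0.0], [0.825, -0.565, 0.0], [0.0, 0.0, -1.0]]
ft_force: [-0.4, 0.7, 0.3]
grip_width: 0.0253
gripper_force: 0.0
```

```bash
cat > ang.py <<'E'
from h import *
go([.5355,.1656,.1763],-11.4)
d=cam('wrist');P=cloud(d);s=telemetry.observe();R=np.array(s['tool_rot']);T=(P-s['position'])@R
m=(d['z_map']>.05)&(T[...,0]>-.02)&(T[...,0]<.04)&(abs(T[...,1])<.014)&(abs(P[...,2]-.188)<.006)
L=cv2.fitLine(P[m][:,:2].astype(np.float32),cv2.DIST_HUBER,0,.01,.01).ravel();print('fin',m.sum(),L.round(4),'door x ang',np.degrees(np.arctan2(-abs(L[1]),-L[0]*np.sign(L[1]))).round(2),'tool ctr y',np.median(T[m][:,1]))
m=(d['z_map']>.05)&(T[...,0]>.035)&(T[...,0]<.065)&(abs(T[...,1])<.02)&(abs(P[...,2]-.138)<.006);print('knuckle z',np.median(P[m][:,2]).round(4),'in tool',T[m].mean(0).round(4))
E
python3 ang.py
```

```text
t 18.55 pos [0.5564 0.1224 0.1585] yaw -34.38 shift [ 23.9 -41.6 -17.8] rotvec [ 2.000e-02 -1.000e-02 -2.298e+01] q [ 1. 27. 78.  0. 75. 35.] F [-0.4  0.7  0.3] w 0.0253
fin 3050 [0.6074 0.7944 0.558  0.1271] door x ang -127.4 tool ctr y -0.0012448002826675056
knuckle z 0.138 in tool [0.049  0.0015 0.0212]
```

Emit:
apply_moves:
  series:
    - [0.2, 4.4, 0, 0, 0, -5, 0.3]
    - [0.2, 4.4, 0, 0, 0, -5, 0.3]
    - [0.2, 4.4, 0, 0, 0, -5, 0.3]
    - [0.1, 2.7, 0, 0, 0, -3, 0.3]
    - [0, 1.8, 0, 0, 0, -2, 0.3]
    - [0, 0, 0, 0, 0, 0, 0.3]

```text
time_s: 19.35
position: [0.5722, 0.1154, 0.1584]
tool_rot: [[0.248, 0.969, 0.0], [0.969, -0.248, 0.0], [0.0, 0.0, -1.0]]
ft_force: [0.8, 0.3, 0.0]
grip_width: 0.0257
gripper_force: 0.0
```

```bash
python3 ang.py
```

```text
t 19.35 pos [0.5722 0.1154 0.1584] yaw -14.37 shift [ 39.5 -48.  -17.9] rotvec [ 0.   -0.   -2.97] q [-0. 29. 76.  0. 76. 14.] F [0.8 0.3 0. ] w 0.0257
fin 3053 [0.3553 0.9347 0.5702 0.1207] door x ang -110.81 tool ctr y -0.003552017085562448
knuckle z 0.138 in tool [0.0481 0.0006 0.0209]
```

Emit:
apply_moves:
  series:
    - [0.1, 2.7, 0, 0, 0, -3, 0.3]
    - [0, 1.5, 0, 0, 0, 0, 0.3]
    - [0, 1, 0, 0, 0, 0, 0.3]
    - [0, 1, 0, 0, 0, 0, 0.3]
    - [0, 0, 0, 0, 0, 0, 0.3]

```text
time_s: 20.02
position: [0.5783, 0.1141, 0.1583]
tool_rot: [[0.196, 0.981, -0.0], [0.981, -0.196, 0.0], [0.0, -0.0, -1.0]]
ft_force: [-0.5, -0.4, 0.3]
grip_width: 0.0255
gripper_force: 0.1
```

```bash
python3 ang.py
```

```text
t 20.02 pos [0.5783 0.1141 0.1583] yaw -11.33 shift [ 42.1 -52.1 -18. ] rotvec [-0.   -0.    0.07] q [-0. 29. 75.  0. 76. 11.] F [-0.5 -0.4  0.3] w 0.0255
fin 3046 [0.2398 0.9708 0.5752 0.1194] door x ang -103.87 tool ctr y -0.004540371555769879
knuckle z 0.1378 in tool [0.0483 0.0004 0.0214]
```

2.5° to go; small steps until the pads are felt.

Emit:
apply_moves:
  series:
    - [0, 0.7, 0, 0, 0, 0, 0.3]
    - [0, 0.7, 0, 0, 0, 0, 0.3]
    - [0, 0.4, 0, 0, 0, 0, 0.3]
    - [0, 0, 0, 0, 0, 0, 0.3]

```text
time_s: 20.58
position: [0.5801, 0.1138, 0.1583]
tool_rot: [[0.196, 0.981, 0.0], [0.981, -0.196, 0.0], [0.0, 0.0, -1.0]]
ft_force: [0.3, -0.2, 0.3]
grip_width: 0.0256
gripper_force: 0.1
```

Emit:
apply_moves:
  series:
    - [0, 0.3, 0, 0, 0, 0, 0.3]
    - [0, 0.3, 0, 0, 0, 0, 0.3]
    - [0, 0, 0, 0, 0, 0, 0.3]

```text
time_s: 20.95
position: [0.5807, 0.1136, 0.1583]
tool_rot: [[0.196, 0.981, 0.0], [0.981, -0.196, -0.0], [-0.0, 0.0, -1.0]]
ft_force: [-0.9, -0.2, 1.5]
grip_width: 0.0258
gripper_force: 0.1
```

```bash
python3 ang.py
```

```text
t 20.95 pos [0.5807 0.1136 0.1583] yaw -11.31 shift [ 42.1 -54.5 -18. ] rotvec [0.   0.   0.09] q [-0. 29. 74. -0. 76. 11.] F [-0.9 -0.2  1.5] w 0.0258
fin 3036 [0.2064 0.9785 0.5758 0.115 ] door x ang -101.91 tool ctr y -0.005126263679252721
knuckle z 0.1375 in tool [0.0485 0.0003 0.0218]
```

Emit:
apply_moves:
  series:
    - [0, 0.3, 0, 0, 0, 0, 0.3]
    - [0, 0.3, 0, 0, 0, 0, 0.3]
    - [0, 0, 0, 0, 0, 0, 0.3]

```text
time_s: 21.38
position: [0.5813, 0.1135, 0.1583]
tool_rot: [[0.196, 0.981, 0.0], [0.981, -0.196, 0.0], [0.0, 0.0, -1.0]]
ft_force: [-0.2, -0.1, -0.4]
grip_width: 0.026
gripper_force: 0.2
```

Emit:
apply_moves:
  series:
    - [0, 0.3, 0, 0, 0, 0, 0.3]
    - [0, 0, 0, 0, 0, 0, 0.3]

```text
time_s: 21.62
position: [0.5814, 0.1135, 0.1583]
tool_rot: [[0.196, 0.981, -0.0], [0.981, -0.196, 0.0], [-0.0, -0.0, -1.0]]
ft_force: [-0.5, 0.1, 1.3]
grip_width: 0.0255
gripper_force: 0.8
```

Emit:
apply_moves:
  series:
    - [0, 0.3, 0, 0, 0, 0, 0.3]
    - [0, 0.3, 0, 0, 0, 0, 0.3]
    - [0, 0, 0, 0, 0, 0, 0.3]

```text
time_s: 22.0
position: [0.5816, 0.1135, 0.1583]
tool_rot: [[0.196, 0.981, -0.001], [0.981, -0.196, 0.0], [-0.0, -0.001, -1.0]]
ft_force: [-4.2, -0.1, 2.4]
grip_width: 0.0257
gripper_force: 2.6
```

```bash
python3 ang.py
```

```text
t 22.0 pos [0.5816 0.1135 0.1583] yaw -11.3 shift [ 42.1 -55.5 -17.9] rotvec [-0.07  0.01  0.1 ] q [-0. 29. 74.  0. 77. 11.] F [-4.2 -0.1  2.4] w 0.0257
fin 3016 [0.1635 0.9866 0.5759 0.1091] door x ang -99.41 tool ctr y -0.00525812463123723
knuckle z 0.1375 in tool [0.0486 0.0004 0.022 ]
```

Shut against the pads at about 4 N. I'll centre the cage, rise straight off and check.

Emit:
apply_moves:
  series:
    - [0, -2, 0, 0, 0, 0, 0.3]
    - [0, -3.2, 0, 0, 0, 0, 0.3]
    - [0, 0, 0, 0, 0, 0, 0.42]
    - [0, 0, 0, 0, 0, 0, 0.42]
    - [0, 0, -10, 0, 0, 0, 0.42]
    - [0, 0, -30, 0, 0, 0, 0.42]
    - [0, 0, -40, 0, 0, 0, 0.42]
    - [0, 0, -30, 0, 0, 0, 0.42]
    - [0, 0, 0, 0, 0, 0, 0.42]

```text
time_s: 23.18
position: [0.5778, 0.1144, 0.2712]
tool_rot: [[0.196, 0.981, 0.006], [0.981, -0.196, 0.0], [0.001, 0.006, -1.0]]
ft_force: [0.3, 0.3, 0.2]
grip_width: 0.0359
gripper_force: 0.0
```

```bash
python3 - <<'E'
from h import *
go([.58,.11,.26],-11.4)
d=cam('wrist');P=cloud(d);ok=d['z_map']>.05
for n,z,t in [('fin',.188,.006),('ptop',.153,.0035)]:
    m=ok&(abs(P[...,2]-z)<t)&(P[...,1]>(.07 if n=='fin' else -.02))&(P[...,1]<.16)&(P[...,0]<.62)
    r=cv2.minAreaRect(P[m][:,:2].astype(np.float32));L=cv2.fitLine(P[m][:,:2].astype(np.float32),cv2.DIST_HUBER,0,.01,.01).ravel();print(n,m.sum(),np.round(r[0],4),np.round(r[1],4),'rect',round(r[2],2),'ang',np.degrees(np.arctan2(L[1],L[0])).round(2))
m=ok&(abs(P[...,2]-.1453)<.003);m=cv2.morphologyEx(m.astype(np.uint8),cv2.MORPH_OPEN,np.ones((7,7)))>0
r=cv2.minAreaRect(P[m][:,:2].astype(np.float32));print('roof',np.round(r[1],3),round(r[2],2))
cv2.imwrite('pics/w6.png',d['frame'][:,:,::-1])
E
```

```text
t 23.18 pos [0.5778 0.1144 0.2712] yaw -11.3 shift [-3.9  3.  11.3] rotvec [ 0.32 -0.06  0.1 ] q [-0. 24. 64.  0. 92. 11.] F [0.3 0.3 0.2] w 0.0359
fin 996 [0.5745 0.1126] [0.0554 0.014 ] rect 77.04 ang 77.38
ptop 459 [0.5662 0.0777] [0.1278 0.0116] rect 77.45 ang 77.03
roof [0.148 0.16 ] 78.71
```

View pics/w6.png

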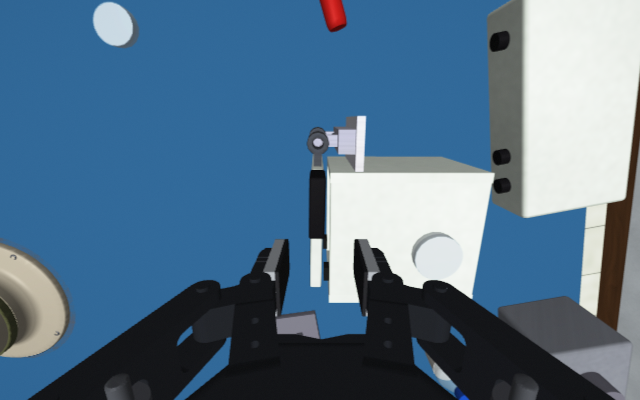

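The door is shut in front of the opening with the fin at (317,205). It is about 1.5° from parallel, upright, released and clear of the gripper.

```bash
python3 -c "
from rig import env
print(env.close_job())"
```

```text
the job is handed in; nothing more can be done
None
```

The door hangs fully home on both pins, is shut against the pads to within about 1.5° of parallel, and has been released; I handed the job in about 23 s into the 72 s limit, and no verdict came back.

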